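# Turn a D-shaft by its flat and hold the set-screw collar on it

## Robot

A 6-joint arm with a two-finger parallel gripper is mounted at the origin on a cart in front of the work surface, level with it; the furniture and walls round the work are solid. World frame = base frame: x ahead of the robot, y to its left, z up, the work surface at z = 0. Lengths are in mm, angles in rad, forces in N, time in s.
With the tool pointing down it reaches from about 350 to 975 mm from the base axis. Payload 17.4 kg.
Tool frame: the origin (TCP) lies at the very end of the fingers, on their centre line; the grasp point (between the pads) lies 19 mm behind it; z points along the fingers, y is the direction in which the jaws open and shut (so a half turn about z gives the same grasp; the last joint's range is limited). The gripper opens to 85 mm and grips with 20 to 120 N. Pads are 22 mm wide; open, the fingers measure 114 mm over their backs; the gripper's body (76 mm by 85 mm) begins 54 mm behind the grasp point. The pads swing forward as they close: fully open they stand 13 mm farther back than shut.
Start: joints at [-0.038, 0.116, 1.442, -0, 1.584, -0.038], TCP at [675.006, -0.009, 231.303] pointing down, gripper open.
Joint ranges: [-2.83, 2.83], [-0.83, 2.19], [0.07, 2.5], [-1.14, 4.28], [0.01, 3], [-2.97, 2.97]. Speed limits (rad/s): [1.89, 1.89, 2.22, 3.14, 3.14, 3.14].

## Interface

Orientations are given as a unit quaternion [w, x, y, z].
In Python, from workcell import ctrl, optics, ticket gives the robot as it stands.
- The arm moves only by the tool servo_tool, never from a script. Its arguments are lists of equal length, an entry for each row: "slide": the shift along the tool's x, y, z in m, a list of three; "rotation": the turn, a rotation vector about the tool's x, y, z in rad, a list of three. In form: {"slide": [[x, y, z], ...], "rotation": [[rx, ry, rz], ...]}. A call has 1 to 12 rows; each row shifts and turns the commanded pose from where the row before left it, along the tool's axes as they then stand; what a row does not reach is not made up. A row lasts 1/10 s, in which the tool goes at most 50 mm and 8.59 degrees, less where a joint would pass 70% of its speed; a pose out of reach is approached as far as the arm can. A call is refused whole if a number of a shift passes 0.05 or a number of a turn 0.15, either way. A call with a gripper value outside its range is refused whole. "fingers" is the opening, from 0 (shut) to 1 (fully open), set as the call begins (left out, the last holds). The fingers move at their own pace and stop on an object; "grip_force" is the grip in N (left out, the last holds). Time passes only in rows, so rows that do not move let the fingers close. It gives the time, the measured TCP pose, the force and the opening at its end, in the units of the state.
- ctrl.get_obs(): the state, without advancing time (a new reading comes with each control period).
- optics.read_camera(name): name is "scene" or "side" or "wrist"; returns a dict with "frame" (400x640x3 uint8, red, green, blue), "z_map" (400x640 float32, mm along the optical axis (not along the pixel's ray), 0 where there is no reading), "fx", "fy", "cx", "cy" (pixels), "pose" (4x4, takes a point from camera to world coordinates). Camera axes: x right, y down, z forward; pixel columns grow to the right and rows downward; lengths in mm; the calibration is good to about 2 mm. A picture is of the moment at which its call begins.
- ticket.hand_in(): hands the job in, once; it reports no verdict.
The state is a dict: "clock": time; "joint_positions": joint angles; "joint_velocities": joint speeds; "joint_efforts": joint torques, N m; "ee_pos": TCP position; "tool_rot": TCP orientation; "ft_force": force on the tool from outside, world axes, zero at the start; "wrist_torque": the same for the moment, N m; "grip_width": finger opening in mm.
Only numpy, scipy, OpenCV 4.12 (cv2) and the standard library are available. Lean on these libraries where they do the work, as an engineer would, in place of code of your own. Each camera call takes 0.05 s, during which the arm holds its last target. There are 200 camera calls.

## Task

On the assembly jig, grip the upright shaft by its flat and turn it until the flat squarely faces the hole in the guide post, and let go of it. Then pick up the collar that has the set screw, slip it down over the shaft with its screw over the flat, and hold it level and centred there with the screw head pointing straight at the guide hole and at the same height, so that a fitter can tighten it; finish while still holding it in the fingers. Leave the plain spacer ring and the other things on the bench where they are.

Things in the scene. Friction and masses are not known exactly. Their poses are not given: they have to be found in the camera images.
- jig: fixed jig: grey plate 80x155x12 mm (y -44 to +111 mm in its frame), round aluminium bearing housing (68 mm wide at the foot, 44 mm above, top 50 mm above the bench) with the shaft standing out of it to 115 mm. Origin on the bench under the shaft axis, z up; +y points from the shaft to the guide post, which is 30 mm wide, at y = 65 to 86 mm, 100 mm high
- guide_hole (a point): mouth of the brass-rimmed hole in the guide post, on the side that faces the shaft: at (0, 65, 85) mm in the jig's frame. The driver comes through it; its axis passes through the shaft axis 85 mm above the bench
- shaft (a joint): angle of the upright steel D-shaft, rad: 0 when its flat faces the guide hole, growing counter-clockwise from above (flat normal at jig yaw + pi/2 + angle); starts at 0.5 to 1.5. Diameter 16 mm, one flat over its length, 52 to 115 mm above the bench (top 4 mm taper): 12.8 mm across the flat. Drag 0.03 N m, stays where left; fingers closed nearly square on the flat pull it into line
- collar: loose steel collar with a square-headed set screw, 36 mm outside, 19 mm bore, 20 mm thick, about 110 g, lying flat. Origin at the centre of its underside, z up, +x towards the screw head. Screw at mid-thickness; head 7.5 mm square, 8.5 mm out of the rim; its 5 mm thick tip stands into the bore to 6 mm from the axis, so it passes the shaft only over the flat
- collar_screw (a point): outer face of the set screw's head, 26.5 mm from the collar's axis and 10 mm above its underside
- spacer: loose plain steel spacer ring without a screw, 36 mm outside diameter, 25 mm bore, 20 mm thick, lying flat; not to be used. Origin at the centre of its underside
- tape_black: roll of black tape lying flat, 62 mm across, 18 mm high; bystander. Origin at the centre of its underside
- knob_black: loose black control knob, 26 mm across, 16 mm high; bystander. Origin at the centre of its underside
- pliers_orange: pliers with orange handles, 150x59x13 mm, lying flat; bystander. Origin at the centre of its underside

How it is judged (in metres and radians):
On the way, in this order (a step that is already met when the one before it is completed fails the run):
1. the shaft, gripped in the fingers, is turned until its flat faces the guide hole within 0.13 rad (value of joint shaft between -0.13 and 0.13 rad and contact force between the fingers and jig above 2 N), for 0.2 s.
2. the shaft is let go, still facing the guide hole (value of joint shaft between -0.15 and 0.15 rad and contact force between the fingers and jig below 0.1 N), for 0.1 s.
3. the collar is round the shaft, below its top (horizontal distance between collar and jig below 0.004 m and z of collar in the frame of jig below 0.105 m), for 0.1 s.
At the end, for the whole second after the job is handed in: Fingers hold the collar (over 2 N), at rest: centre within 3.5 mm of the shaft axis, tilt under 0.12 rad, screw head on the guide's side, within 5 mm of the guide hole in height and 5 mm sideways; the shaft flat faces the hole within 0.15 rad (value of joint shaft between -0.15 and 0.15 rad and horizontal distance between collar and jig below 0.0035 m and angle between collar's own z axis and vertical below 0.12 rad and z of collar_screw in the frame of guide_hole between -0.005 and 0.005 m and x of collar_screw in the frame of jig between -0.005 and 0.005 m and y of collar_screw in the frame of jig above 0.02 m and contact force between the fingers and collar above 2 N and linear speed of collar below 0.02 m/s); the arm keeps its last pose, push and grip.
It fails at once if the spacer ring or a bystander is moved more than 30 mm (distance of any of spacer, tape_black, knob_black, pliers_orange from where it was at the start of the episode above 0.03 m).
It also fails if it takes over 58 s, if anything falls off the work surface, if the arm or the gripper's body presses on something with over 40 N, if the wrist force passes 120 N, or if a joint passes its speed limit or range.

## Working session

There is one attempt and no reset: what is moved stays moved. The work goes in short steps, Python scripts to look and compute and a tool call to move; the robot and the scene stay as the last step left them, time stands still between calls to the robot, and variables do not carry over. Pictures are saved under pics/ and viewed, about 8 in all and at most 12, crops included, and the job is handed in when it is done.

Besides the shell and the picture viewer there is one more tool, called after "Request:" in YAML: its name, and indented under it one key for each argument. servo_tool: Moves the arm, as the interface text tells. Its arguments: {"type":"object","properties":{"slide":{"type":"array"},"rotation":{"type":"array"},"fingers":{"type":"number"},"grip_force":{"type":"number"}},"required":["slide","rotation"]}

```bash
mkdir -p pics; cat > h.py <<'E'
import numpy as np, cv2
from workcell import ctrl, optics, ticket
def grab(n):
    c=optics.read_camera(n); np.savez('%s.npz'%n,**{k:v for k,v in c.items()}); return c
def world(c):
    z=c['z_map'].astype(float); v,u=np.mgrid[:400,:640]
    P=np.stack([(u-c['cx'])/c['fx']*z,(v-c['cy'])/c['fy']*z,z,np.ones_like(z)],-1)
    return (P@np.array(c['pose']).T)[...,:3]
E
python3 - <<'E'
from h import *
o=ctrl.get_obs(); print(o)
ims=[]
for n in ('scene','wrist'):
    c=grab(n); print(n,np.round(c['pose'],3).tolist(),c['fx']); cv2.imwrite(f'pics/{n}0.png',c['frame'][...,::-1])
E
```

```text
{'clock': 0.0, 'joint_positions': array([-3.77765864e-02,  1.16501636e-01,  1.44224444e+00, -3.61022388e-05,
        1.58400632e+00, -3.77926213e-02]), 'joint_velocities': array([ 1.50996822e-03, -1.35003666e-03,  4.61459232e-04, -7.58691579e-04,
        8.19364200e-04,  7.29436306e-05]), 'joint_efforts': array([-3.01628024e-03, -7.32023120e+01, -6.32483125e+01, -3.67824050e-04,
        6.55109907e-03, -4.52531231e-05]), 'ee_pos': array([6.74816166e+02, 3.35607223e-03, 2.30564554e+02]), 'tool_rot': array([-4.12953065e-04,  7.07101154e-01,  7.07112170e-01, -4.07482794e-04]), 'ft_force': array([-0.40258917, -0.83359292, -0.15559636]), 'wrist_torque': array([ 0.0376633 , -0.0283012 ,  0.01782775]), 'grip_width': 85.6969007282478}
scene [[0.773, -0.479, 0.416, 62.183], [-0.634, -0.567, 0.526, -573.349], [-0.016, -0.67, -0.742, 970.129], [0.0, 0.0, 0.0, 1.0]] 475.97229750329717
wrist [[1.0, 0.0, -0.001, 674.866], [-0.0, -0.957, -0.289, 73.739], [-0.001, 0.289, -0.957, 372.979], [0.0, 0.0, 0.0, 1.0]] 304.2468180186118
```

View pics/scene0.png

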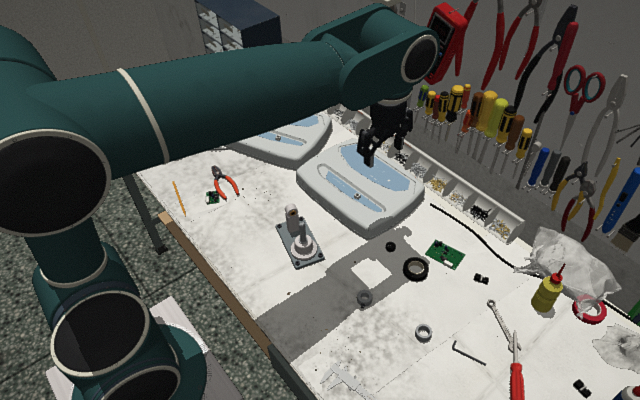

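View pics/wrist0.png

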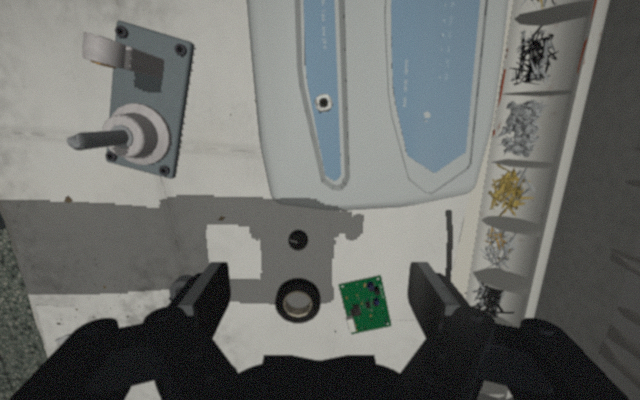

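Scene: jig at (300,240), rings at (364,298) and (423,333), tape (415,268), knob (390,247). Wrist: jig at (145,100), shaft tip near (75,142). I'll enlarge these for measuring.

```bash
python3 - <<'E'
from h import *
s=dict(np.load('scene.npz')); w=dict(np.load('wrist.npz'))
sd=grab('side'); print(np.round(sd['pose'],3).tolist())
f=lambda im,u,v,du,dv,W,H:cv2.resize(im[v:v+dv,u:u+du],(W,H),interpolation=cv2.INTER_CUBIC)
a=f(s['frame'],345,280,100,75,400,300); b=f(s['frame'],265,195,80,75,400,300)
c=f(w['frame'],60,10,140,175,400,300) if 0 else f(w['frame'],60,75,133,100,400,300)
d=cv2.resize(sd['frame'],(400,250)); d=np.pad(d,((0,50),(0,0),(0,0)))
cv2.imwrite('pics/m1.png',np.vstack([np.hstack([a,b]),np.hstack([c,d])])[...,::-1])
P=world(s)
for u,v in [(364,298),(423,333),(372,300),(415,268),(390,247),(300,260)]: print(u,v,P[v,u].round(1))
W=world(w)
# jig: points by height
for nm,Q in (('s',P),('w',W)):
  m=(Q[...,0]>380)&(Q[...,0]<700)&(Q[...,1]>50)&(Q[...,1]<350)
  for lo,hi in ((106,118),(96,104),(60,100),(46,54),(9,16)):
    k=m&(Q[...,2]>lo)&(Q[...,2]<hi); q=Q[k]
    vv,uu=np.nonzero(k)
    if len(q): print(nm,lo,len(q),np.median(q,0).round(1),q.min(0).round(0),q.max(0).round(0),uu.min(),uu.max(),vv.min(),vv.max())
E
```

```text
[[0.849, -0.303, 0.433, 132.999], [-0.528, -0.451, 0.72, -608.49], [-0.024, -0.84, -0.543, 582.506], [0.0, 0.0, 0.0, 1.0]]
364 298 [ 498.5 -145.8    1.8]
423 333 [ 538.  -297.7    2.7]
372 300 [ 511.  -160.3   -1.9]
415 268 [ 652.4 -163.4    3.7]
390 247 [643.4 -82.9  16.6]
300 260 [443.7  31.4  16.6]
s 106 18 [472.1  53.6 115.2] [465.  50. 110.] [479.  60. 118.] 299 304 221 226
s 96 58 [490.5 125.3  99.6] [465.  50.  96.] [506. 138. 104.] 286 301 203 230
s 60 187 [486.4 119.   84.7] [463.  50.  60.] [507. 141. 100.] 285 301 203 239
s 46 1102 [640.6 178.3  48.1] [451.  50.  46.] [700. 350.  54.] 285 361 145 246
s 9 529 [480.  118.5  12.9] [413.  51.   9.] [695. 349.  16.] 224 346 159 259
w 106 274 [474.8  55.1 113.7] [465.  50. 106.] [479.  61. 116.] 66 90 133 147
w 96 733 [491.9 126.5  98.6] [474.  50.  96.] [504. 140. 104.] 82 109 32 146
w 60 1784 [497.9 123.3  91.8] [474.  50.  60.] [508. 140. 100.] 82 139 32 145
w 46 3262 [631.3  98.2  46.7] [451.  50.  46.] [700. 178.  54.] 102 346 0 141
w 9 4965 [497.5 113.2  11.8] [435.  50.   9.] [538. 171.  16.] 109 191 21 139
```

View pics/m1.png

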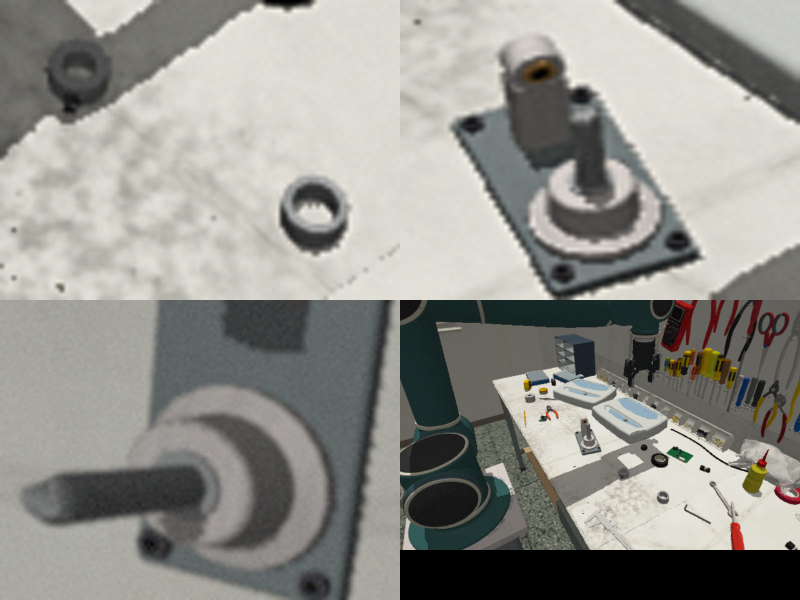

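Ring at (364,298) has the screw (crop 68,105, pointing down-image): this is the collar. The clean ring at (423,333) is the spacer. Jig: shaft about (472,54), post about (492,126), so yaw is about -0.27. Next, bring the wrist camera over the shaft to see the flat.

Request:
servo_tool:
  slide:
    - [0,-0.03,0]
    - [0,-0.035,0]
    - [0,-0.035,0.01]
    - [0,-0.035,0.02]
    - [0,-0.035,0.02]
    - [0,-0.035,0.02]
    - [0,0,0.0]
    - [0,0,0]
  rotation:
    - [0,0,0]
    - [0,0,0]
    - [0,0,0]
    - [0,0,0]
    - [0,0,0]
    - [0,0,0]
    - [0,0,0]
    - [0,0,0]

```text
clock: 0.95
ee_pos: [469.7, -0.0, 161.5]
tool_rot: [0.0, 0.707, 0.707, 0.0]
ft_force: [-0.4, -0.4, -0.9]
grip_width: 85.1
```

```bash
python3 - <<'E'
from h import *
w=grab('wrist'); P=world(w); print(ctrl.get_obs()['ee_pos'])
m=(P[...,2]>104)&(P[...,2]<125)&(P[...,0]>440)&(P[...,0]<510)&(P[...,1]>20)&(P[...,1]<90)
k=m&(P[...,2]>112); print(k.sum(),P[k].mean(0)); vv,uu=np.nonzero(k); print(uu.min(),uu.max(),vv.min(),vv.max())
rgb=w['frame'].copy(); cu,cv=int(uu.mean()),int(vv.mean())
for lo,hi in ((96,103),(46,54),(8,15)):
  k=(P[...,2]>lo)&(P[...,2]<hi)&(P[...,0]>410)&(P[...,0]<560)&(P[...,1]>0)&(P[...,1]<190)
  q=P[k]; print(lo,len(q),q.mean(0).round(1) if len(q) else 0)
  if len(q)>20:
    r=cv2.minAreaRect(q[:,:2].astype(np.float32)); print(r)
a=cv2.resize(rgb[cv-30:cv+30,cu-40:cu+40],(800,600),interpolation=cv2.INTER_CUBIC)
b=cv2.resize(rgb,(480,300))
a[300:,:400]=0; a[300:,:480]=b
cv2.imwrite('pics/m2.png',np.vstack([cv2.resize(rgb[max(cv-30,0):cv+30,cu-40:cu+40],(480,360),interpolation=cv2.INTER_CUBIC),cv2.resize(rgb,(480,240))])[...,::-1]); print(cu,cv)
E
```

```text
[ 4.70493764e+02 -3.40123640e-02  1.62011028e+02]
368 [470.74937355  54.30341932 114.27999582]
308 332 139 161
96 1266 [490.6 127.   98.6]
((483.1054382324219, 96.23680114746094), (86.05463409423828, 21.009374618530273), 76.05697631835938)
46 1791 [471.   60.4  49.9]
((477.0204162597656, 76.64801025390625), (88.57205963134766, 43.48740768432617), 73.18924713134766)
8 8254 [481.1  97.3  11.8]
((479.4336242675781, 87.30659484863281), (154.99981689453125, 80.13751983642578), 74.22600555419922)
320 150
```

View pics/m2.png

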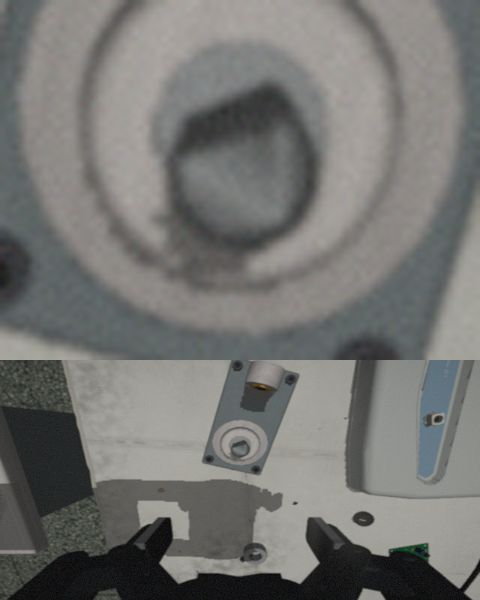

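Top view: shaft tip at crop (240,170). The flat's edge runs from (185,120) to (270,85), so its normal is about 110° in world, and the angle is about 0.63. The plate fit gives jig yaw -0.275 with origin about (470.4,54.8). Now refine the flat normal and collar pose from depth.

```bash
python3 - <<'E'
from h import *
w=dict(np.load('wrist.npz')); P=world(w)
d=np.hypot(P[...,0]-470.5,P[...,1]-54.6)
k=(d<11)&(P[...,2]>70)&(P[...,2]<108); q=P[k]; print(len(q))
from scipy.optimize import least_squares
a=np.arctan2(q[:,1]-54.6,q[:,0]-470.5); print(np.histogram(np.degrees(a),bins=np.arange(-180,181,30)))
for x in q[::max(1,len(q)//25)]: print(x.round(1),end=' ')
print()
k=(P[...,2]>13)&(P[...,2]<25)&(P[...,0]>460)&(P[...,0]<540)&(P[...,1]>-190)&(P[...,1]<-100)
q=P[k]; vv,uu=np.nonzero(k); print(len(q),q.mean(0),uu.min(),uu.max(),vv.min(),vv.max()); print(cv2.minEnclosingCircle(q[:,:2].astype(np.float32)))
k=(P[...,2]>4)&(P[...,2]<25)&(P[...,0]>450)&(P[...,0]<550)&(P[...,1]>-200)&(P[...,1]<-100); q=P[k]; print(len(q),q.min(0),q.max(0))
cu,cv=int(uu.mean()),int(vv.mean())
cv2.imwrite('pics/m3.png',np.hstack([cv2.resize(w['frame'][cv-25:cv+25,cu-30:cu+30],(480,400),interpolation=cv2.INTER_CUBIC)])[...,::-1]); print(cu,cv)
E
```

```text
71
(array([ 0,  0,  0,  0,  0,  0,  0,  7, 23, 13, 16, 12]), array([-180, -150, -120,  -90,  -60,  -30,    0,   30,   60,   90,  120,
        150,  180]))
[473.   61.2  70.5] [474.2  61.8  80.7] [471.5  60.6  71.7] [472.8  61.1  81.6] [474.   61.6  89.8] [475.8  60.8  76.1] [470.7  60.4  80.3] [472.   60.9  88.9] [473.2  61.4  97.7] [474.4  61.8 104.6] [476.7  59.8  71.4] [468.5  59.5  77.5] [469.9  60.   85.5] [471.3  60.5  93.8] [472.5  61.1 102.8] [475.9  60.7  97.1] [467.1  58.9  78.9] [468.6  59.4  87. ] [469.9  60.   95.7] [471.2  60.5 103.8] [476.7  59.8  92.9] [464.8  58.   76. ] [466.4  58.6  84.9] [467.9  59.2  94. ] [469.3  59.7 100.9] [463.4  57.3  77.4] [465.   58.   86.2] [466.6  58.7  95.4] [468.   59.2 102.5] [462.9  57.1  83.3] [464.5  57.7  91.4] [466.   58.3 100. ] [463.1  57.2  93.3] [464.7  57.9 102.2] [462.7  57.   99.1] [464.2  57.7 107.8] 
663 [ 492.18188953 -147.40040995   18.38196886] 320 355 311 340
((489.6591491699219, -151.18775939941406), 22.05261993408203)
911 [ 470.09321823 -167.10086094    4.02045038] [ 510.52889351 -130.01483546   21.14369433]
338 325
```

View pics/m3.png

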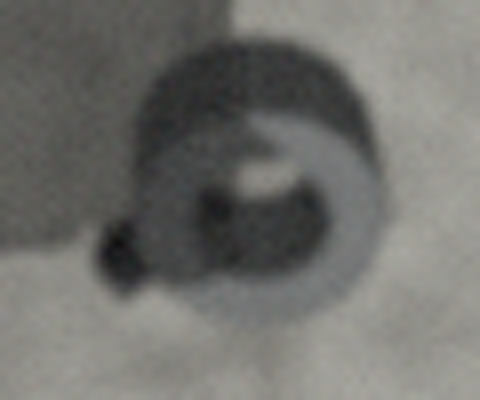

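Request:
servo_tool:
  slide:
    - [0,0,0]
    - [0,0,0]
    - [0,0,0]
    - [0,0,0]
    - [0,0,0]
    - [0,0,0]
    - [0,0,0]
    - [0,0,0]
    - [0,0,0]
    - [0,0,0]
    - [0,0,0]
    - [0,0,0]
  rotation:
    - [0,0,-0.14]
    - [0,0,-0.14]
    - [0,0,-0.14]
    - [0,0,-0.14]
    - [0,0,-0.14]
    - [0,0,-0.14]
    - [0,0,-0.14]
    - [0,0,-0.14]
    - [0,0,-0.14]
    - [0,0,-0.14]
    - [0,0,-0.14]
    - [0,0,-0.14]
  fingers: 0.55

```text
clock: 2.2
ee_pos: [471.2, -0.1, 162.0]
tool_rot: [0.0, -0.057, 0.998, -0.0]
ft_force: [1.0, 0.3, 0.1]
grip_width: 46.9
```

Flat line fit: normal 112.3°, so the shaft angle is about 0.665. In the crop the collar's screw head is at (123,258), left of the ring centre (262,215). Now approach the shaft and grip it.

Request:
servo_tool:
  slide:
    - [-0.002,0.018,0]
    - [-0.002,0.018,0]
    - [-0.002,0.017,0]
    - [0,0,0]
    - [0,0,0.02]
    - [0,0,0.03]
    - [0,0,0.026]
    - [0,0,0.01]
    - [0,0,0]
    - [0,0,0]
  rotation:
    - [0,0,-0.14]
    - [0,0,-0.14]
    - [0,0,0]
    - [0,0,0]
    - [0,0,0]
    - [0,0,0]
    - [0,0,0]
    - [0,0,0]
    - [0,0,0]
    - [0,0,0]

```text
clock: 3.2
ee_pos: [463.8, 52.4, 76.6]
tool_rot: [0.001, -0.193, 0.981, -0.0]
ft_force: [-0.6, 0.5, 0.9]
grip_width: 47.1
```

```bash
python3 - <<'E'
from h import *
o=ctrl.get_obs(); print(o['ee_pos'],o['tool_rot'],o['joint_positions'],o['ft_force'])
w=grab('wrist'); P=world(w)
cv2.imwrite('pics/m4.png',w['frame'][...,::-1])
E
```

```text
[463.76427394  52.35474012  76.59814623] [ 5.57485559e-04 -1.93209627e-01  9.81157336e-01 -1.02770601e-04] [ 5.77820745e-02 -2.68621234e-01  2.05892452e+00 -5.30230906e-05
  1.35015679e+00 -1.90186747e+00] [-0.56394256  0.47151301  0.8816653 ]
```

View pics/m4.png

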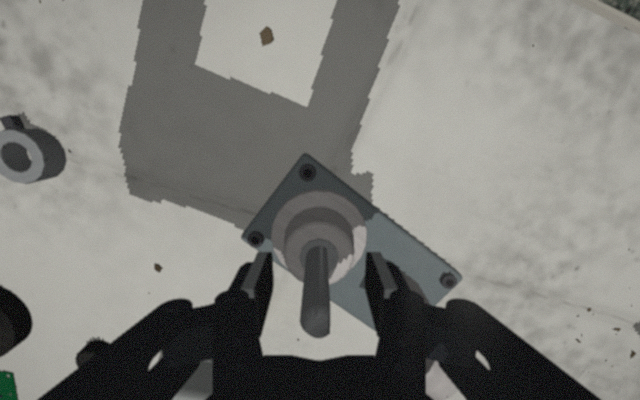

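View from the wrist: the shaft stands between the fingers at (315,290), about 7 mm off along tool x, since rotation bent the path. Correct this and close.

Request:
servo_tool:
  slide:
    - [-0.0071,-0.0017,0]
    - [0,0,0]
    - [0,0,0]
  rotation:
    - [0,0,0]
    - [0,0,0]
    - [0,0,0]

```text
clock: 3.55
ee_pos: [470.5, 53.7, 75.7]
tool_rot: [0.0, -0.193, 0.981, -0.0]
ft_force: [1.0, -0.5, -0.7]
grip_width: 47.0
```

Request:
servo_tool:
  slide:
    - [0,0,0]
    - [0,0,0]
    - [0,0,0]
    - [0,0,0]
    - [0,0,0]
    - [0,0,0]
    - [0,0,0]
    - [0,0,0]
  rotation:
    - [0,0,0]
    - [0,0,0]
    - [0,0,0]
    - [0,0,0]
    - [0,0,0]
    - [0,0,0]
    - [0,0,0]
    - [0,0,0]
  fingers: 0
  grip_force: 60

```text
clock: 4.35
ee_pos: [470.2, 53.4, 75.5]
tool_rot: [0.0, -0.193, 0.981, -0.0]
ft_force: [0.1, -4.8, 2.8]
grip_width: 11.8
```

Width 11.8 means it is gripped on the flat. Turn clockwise by 0.665.

Request:
servo_tool:
  slide:
    - [0.0002,0,0]
    - [0.0002,0,0]
    - [0.0001,0,0]
    - [0.0001,0,0]
    - [0.0002,0,0]
    - [0.0002,0,0]
    - [0,0,0]
    - [0,0,0]
    - [0,0,0]
    - [0,0,0]
    - [0,0,0]
  rotation:
    - [0,0,0.08]
    - [0,0,0.1]
    - [0,0,0.13]
    - [0,0,0.13]
    - [0,0,0.13]
    - [0,0,0.095]
    - [0,0,0]
    - [0,0,0]
    - [0,0,0]
    - [0,0,0]
    - [0,0,0]

```text
clock: 5.45
ee_pos: [469.3, 53.8, 75.5]
tool_rot: [0.0, 0.137, 0.991, 0.0]
ft_force: [-0.6, 5.2, 5.2]
grip_width: 11.6
```

```bash
python3 - <<'E'
from h import *
o=ctrl.get_obs(); q=o['tool_rot']; print(o['ee_pos'],q,o['ft_force'],o['wrist_torque'],o['grip_width'],o['joint_positions'])
print(np.degrees(np.arctan2(2*q[2]**2-1,2*q[1]*q[2])))
E
```

```text
[469.25557366  53.76727213  75.4815357 ] [7.71097564e-05 1.36972945e-01 9.90574749e-01 2.69431320e-04] [-0.58062796  5.17212665  5.24239182] [0.59615093 0.10435541 0.03828923] 11.605351971264216 [ 5.97619836e-02 -2.52943065e-01  2.04831280e+00  5.11074831e-04
  1.34596615e+00 -1.23633839e+00]
74.25455559416075
```

Request:
servo_tool:
  slide:
    - [0,0,0]
    - [0,0,0]
    - [0,0,0]
    - [0,0,0]
    - [0,0,0]
    - [0,0,0]
    - [0,0,-0.02]
    - [0,0,-0.03]
    - [0,0,-0.03]
    - [0,0,-0.03]
    - [0,0,0]
    - [0,0,0]
  rotation:
    - [0,0,0]
    - [0,0,0]
    - [0,0,0]
    - [0,0,0]
    - [0,0,0]
    - [0,0,0]
    - [0,0,0]
    - [0,0,0]
    - [0,0,0]
    - [0,0,0]
    - [0,0,0]
    - [0,0,0]
  fingers: 0.55

```text
clock: 6.65
ee_pos: [469.3, 53.5, 185.5]
tool_rot: [0.0, 0.137, 0.991, 0.0]
ft_force: [0.1, 0.3, 0.1]
grip_width: 47.0
```

```bash
python3 - <<'E'
from h import *
o=ctrl.get_obs(); T=o['ee_pos']; q=o['tool_rot']; a=np.arctan2(2*q[2]**2-1,2*q[1]*q[2]); print(T,o['grip_width'])
# camera over collar: want TCP such that cam ~ above collar at (491,-149), keep orientation; camera offset 74 along tool x (a+90deg)
x=np.array([np.cos(a+np.pi/2),np.sin(a+np.pi/2)]); y=np.array([np.cos(a),np.sin(a)])
tgt=np.array([491,-149.])-50*x
d=tgt-T[:2]; print(tgt,d@x,d@y)
E
```

```text
[469.34137264  53.52671423 185.54762436] 46.969652510425604
[ 539.11076464 -162.61448956] -125.98621919860481 -188.97687849961363
```

Request:
servo_tool:
  slide:
    - [-0.015,-0.022,0]
    - [-0.02,-0.03,0]
    - [-0.02,-0.03,0]
    - [-0.02,-0.03,0]
    - [-0.02,-0.03,0.01]
    - [-0.02,-0.03,0.02]
    - [-0.011,-0.017,0.03]
    - [0,0,0.015]
    - [0,0,0]
    - [0,0,0]
  rotation:
    - [0,0,0]
    - [0,0,0]
    - [0,0,0]
    - [0,0,0]
    - [0,0,0]
    - [0,0,0]
    - [0,0,0]
    - [0,0,0]
    - [0,0,0]
    - [0,0,0]

```text
clock: 7.65
ee_pos: [538.8, -162.0, 110.4]
tool_rot: [-0.0, 0.137, 0.991, 0.0]
ft_force: [-0.4, 0.2, 0.7]
grip_width: 47.2
```

```bash
python3 - <<'E'
from h import *
o=ctrl.get_obs(); print(o['ee_pos'])
w=grab('wrist'); P=world(w)
C=np.array([491,-149.]); d=np.hypot(P[...,0]-C[0],P[...,1]-C[1])
k=(P[...,2]>17)&(P[...,2]<25)&(d<27); q=P[k]
c,r=cv2.minEnclosingCircle(q[:,:2].astype(np.float32)); print(len(q),c,r)
vv,uu=np.nonzero(k); cu,cv=int(uu.mean()),int(vv.mean()); print(cu,cv)
c=np.array(c)
d=np.hypot(P[...,0]-c[0],P[...,1]-c[1])
k=(P[...,2]>5)&(P[...,2]<17)&(d>20)&(d<29); q=P[k]; print(len(q),q.mean(0),np.median(q,0)); e=q.mean(0)[:2]-c; print(np.degrees(np.arctan2(e[1],e[0])))
cv2.imwrite('pics/m5.png',cv2.resize(w['frame'][cv-40:cv+40,cu-50:cu+50],(600,480),interpolation=cv2.INTER_CUBIC)[...,::-1])
E
```

```text
[ 538.77047893 -161.98665366  110.38358794]
1241 (493.557861328125, -149.0784149169922) 17.89922523498535
318 153
89 [ 474.70096633 -162.43336897   13.45447019] [ 474.69278147 -162.4124543    13.57006621]
-144.69286014371232
```

View pics/m5.png

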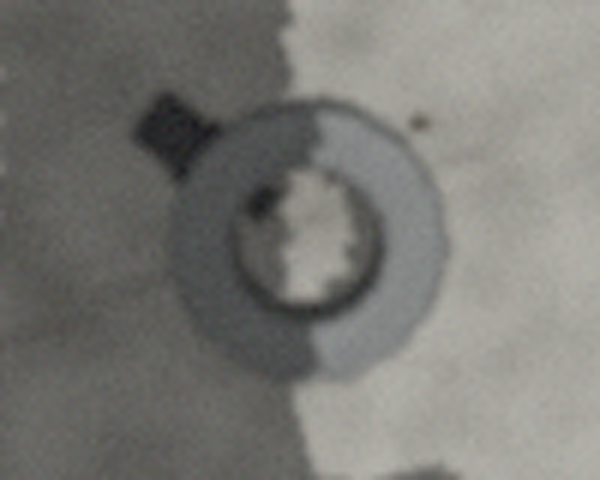

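Collar centre (493.6,-149.1), screw toward 215.4°; the picture agrees, with the head at (172,133) and the ring centre at (310,240). Align and go down.

Request:
servo_tool:
  slide:
    - [0.023,0,0]
    - [0.024,0,0]
    - [0,0,0]
    - [0,0,0]
    - [0,0,0]
    - [0,0,0]
    - [0,0,0]
    - [0,0,0]
    - [0,0,0]
    - [0,0,0.02]
    - [0,0,0.03]
    - [0,0,0.02]
  rotation:
    - [0,0,0]
    - [0,0,0]
    - [0,0,-0.14]
    - [0,0,-0.14]
    - [0,0,-0.14]
    - [0,0,-0.14]
    - [0,0,-0.14]
    - [0,0,-0.14]
    - [0,0,-0.055]
    - [0,0,0]
    - [0,0,0]
    - [0,0,0]
  fingers: 0.65

```text
clock: 8.9
ee_pos: [494.0, -149.1, 40.3]
tool_rot: [0.001, -0.305, 0.952, -0.0]
ft_force: [0.0, 0.6, -0.4]
grip_width: 55.5
```

Request:
servo_tool:
  slide:
    - [0,0,0]
    - [0,0,0]
  rotation:
    - [0,0,0]
    - [0,0,0]

```text
clock: 9.1
ee_pos: [494.3, -149.6, 41.9]
tool_rot: [0.001, -0.305, 0.952, -0.0]
ft_force: [0.6, -0.9, 0.8]
grip_width: 55.5
```

```bash
python3 - <<'E'
from h import *
o=ctrl.get_obs(); T=o['ee_pos']; q=o['tool_rot']; a=np.arctan2(2*q[2]**2-1,2*q[1]*q[2]); print(T,q,np.degrees(a),o['grip_width'])
x=np.array([np.cos(a+np.pi/2),np.sin(a+np.pi/2)]); y=np.array([np.cos(a),np.sin(a)])
d=np.array([493.6,-149.1])-T[:2]; print(d@x,d@y)
E
```

```text
[ 494.30659672 -149.58794503   41.8660394 ] [ 5.78105904e-04 -3.05008777e-01  9.52349264e-01 -4.37395056e-04] 125.51741099807802 55.50697809968029
0.2916548138069821 0.8076550931909658
```

Request:
servo_tool:
  slide:
    - [0,0.0005,0.015]
    - [0,0,0.015]
    - [0,0,0.008]
    - [0,0,0]
    - [0,0,0]
  rotation:
    - [0,0,0]
    - [0,0,0]
    - [0,0,0]
    - [0,0,0]
    - [0,0,0]

```text
clock: 9.6
ee_pos: [493.4, -149.5, 2.3]
tool_rot: [-0.0, -0.305, 0.952, 0.0]
ft_force: [-0.2, -0.2, 1.3]
grip_width: 55.4
```

Request:
servo_tool:
  slide:
    - [0,0,0]
    - [0,0,0]
    - [0,0,0]
    - [0,0,0]
    - [0,0,0]
    - [0,0,0]
    - [0,0,0]
    - [0,0,0]
  rotation:
    - [0,0,0]
    - [0,0,0]
    - [0,0,0]
    - [0,0,0]
    - [0,0,0]
    - [0,0,0]
    - [0,0,0]
    - [0,0,0]
  fingers: 0
  grip_force: 60

```text
clock: 10.4
ee_pos: [493.9, -149.6, 3.1]
tool_rot: [0.001, -0.305, 0.952, -0.0]
ft_force: [-1.2, -0.0, 6.0]
grip_width: 32.9
```

Gripped (32.9). Lift and look from both the wrist and side cameras.

Request:
servo_tool:
  slide:
    - [0,0,-0.01]
    - [0,0,-0.03]
    - [0,0,-0.04]
    - [0,0,-0.04]
    - [0,0,-0.04]
    - [0,0,0]
    - [0,0,0]
  rotation:
    - [0,0,0]
    - [0,0,0]
    - [0,0,0]
    - [0,0,0]
    - [0,0,0]
    - [0,0,0]
    - [0,0,0]

```text
clock: 11.1
ee_pos: [493.6, -149.5, 163.3]
tool_rot: [0.001, -0.305, 0.952, -0.001]
ft_force: [0.0, 0.2, -1.8]
grip_width: 33.2
```

```bash
python3 - <<'E'
from h import *
o=ctrl.get_obs(); T=o['ee_pos']; print(T,o['tool_rot'],o['grip_width'],o['ft_force'])
w=grab('wrist'); s=grab('side')
def proj(c,p):
    q=np.linalg.inv(c['pose'])@np.r_[p,1]; return int(c['fx']*q[0]/q[2]+c['cx']),int(c['fy']*q[1]/q[2]+c['cy'])
a=proj(w,T+[0,0,10]); b=proj(s,T+[0,0,10]); print(a,b)
f=lambda im,c,h,wd:cv2.resize(im[max(c[1]-h,0):c[1]+h,max(0,c[0]-wd):c[0]+wd],(400,400),interpolation=cv2.INTER_CUBIC)
cv2.imwrite('pics/m6.png',np.hstack([f(w['frame'],a,70,70),f(s['frame'],b,30,30)])[...,::-1])
E
```

```text
[ 493.57948913 -149.47966748  163.34228691] [ 6.82466544e-04 -3.04664242e-01  9.52459434e-01 -5.10877753e-04] 33.206612553732924 [ 0.01523944  0.20940235 -1.7885581 ]
(318, 275) (359, 214)
```

View pics/m6.png

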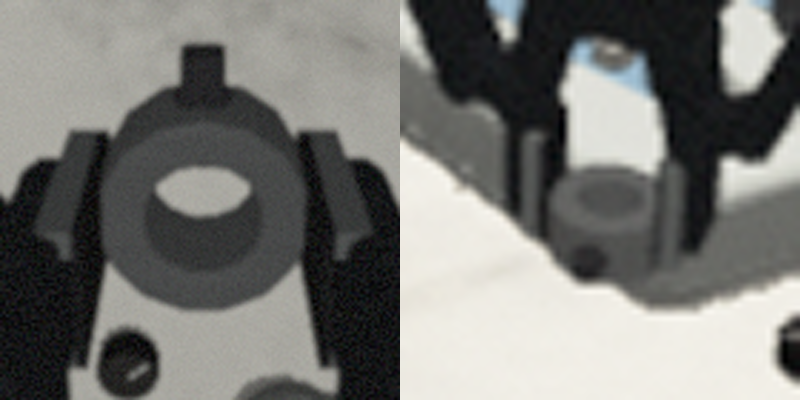

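Collar held between pads, screw straight along tool x (wrist crop (203,70)), looking level. Measure it in the tool frame from depth.

```bash
cat >> h.py <<'E'
from scipy.spatial.transform import Rotation as R
def tool(o): q=o['tool_rot']; return R.from_quat([q[1],q[2],q[3],q[0]]).as_matrix()
def collar(w,o):
    P=world(w); L=(P-o['ee_pos'])@tool(o)   # tool coords
    k=(np.abs(L[...,0])<19)&(np.abs(L[...,1])<15.5)&(L[...,2]>-24)&(L[...,2]<-12)
    q=L[k]; zm=np.percentile(q[:,2],15)
    for _ in range(5):
        A=np.c_[q[:,:2],np.ones(len(q))]; s=np.abs(q[:,2]-(zm if _==0 else A@c))<1.5
        c=np.linalg.lstsq(A[s],q[s,2],rcond=None)[0]
    t=q[s]; print('n',len(t),'tilt x,y',c[:2].round(3),'z top',c[2].round(2))
    print('x range top',np.percentile(t[:,0],[.5,99.5]).round(1))
    k=(np.abs(L[...,1])<9)&(L[...,0]>20)&(L[...,0]<30)&(L[...,2]>-18)&(L[...,2]<2); h=L[k]; print('screw',len(h),h.mean(0).round(2),h.min(0).round(1),h.max(0).round(1))
    # top ring outer edges in y via pixels at x~0 and bore
    for x0 in (-12,-6,0,6,12):
        b=t[np.abs(t[:,0]-x0)<1.5]; print(x0,b[:,1].min().round(1),b[:,1].max().round(1), 'bore', b[b[:,1]<0][:,1].max().round(1), b[b[:,1]>0][:,1].min().round(1))
E
python3 - <<'E'
from h import *
o=ctrl.get_obs(); w=dict(np.load('wrist.npz')); collar(w,o)
E
```

```text
n 2629 tilt x,y [0.005 0.002] z top -18.7
x range top [-17.1  17.1]
screw 263 [ 23.75  -0.56 -11.81] [ 20.   -4.2 -14.4] [26.5  3.  -6. ]
-12 -13.7 13.0 bore -0.3 0.2
-6 -15.4 15.3 bore -7.4 5.4
0 -15.2 15.1 bore -9.7 8.6
6 -15.5 15.5 bore -6.8 5.2
12 -14.1 13.5 bore -0.3 0.1
```

Collar is level in the grip, centred at tool (0,-0.5), underside about 2 mm beyond the TCP. The shaft axis from grip readings and the plate fit agree at (470.2,55.1). Turn +2.466, then move over the shaft.

Request:
servo_tool:
  slide:
    - [0,0,-0.003]
    - [0,0,0]
    - [0,0,0]
    - [0,0,0]
    - [0,0,0]
    - [0,0,0]
    - [0,0,0]
    - [0,0,0]
    - [0,0,0]
    - [0,0,0]
    - [0,0,0]
    - [0,0,0]
  rotation:
    - [0,0,0.1]
    - [0,0,0.14]
    - [0,0,0.14]
    - [0,0,0.14]
    - [0,0,0.14]
    - [0,0,0.14]
    - [0,0,0.14]
    - [0,0,0.14]
    - [0,0,0.14]
    - [0,0,0.14]
    - [0,0,0.14]
    - [0,0,0.14]

```text
clock: 12.4
ee_pos: [492.9, -149.2, 163.7]
tool_rot: [-0.001, 0.491, 0.871, -0.0]
ft_force: [0.3, 0.0, -0.5]
grip_width: 33.1
```

Request:
servo_tool:
  slide:
    - [0,0,0]
    - [0,0,0]
    - [0,0,0]
    - [0,0,0]
    - [0,0,0]
    - [0,0,0]
    - [0,0,0]
    - [0,0,0]
    - [0,0,0]
  rotation:
    - [0,0,0.14]
    - [0,0,0.14]
    - [0,0,0.14]
    - [0,0,0.14]
    - [0,0,0.14]
    - [0,0,0.126]
    - [0,0,0]
    - [0,0,0]
    - [0,0,0]

```text
clock: 13.3
ee_pos: [493.3, -149.4, 164.8]
tool_rot: [-0.0, 0.797, 0.604, -0.0]
ft_force: [0.4, -0.3, -1.9]
grip_width: 33.1
```

```bash
cat > go.py <<'E'
from h import *
import sys
o=ctrl.get_obs(); M=tool(o); T=o['ee_pos']
print(T,'tool y deg',np.degrees(np.arctan2(M[1,1],M[0,1])),'z',M[:,2].round(4),'f',o['ft_force'].round(1),o['grip_width'],o['clock'])
print('slide mm',(M.T@(np.array([float(a) for a in sys.argv[1:4]])-T)).round(2))
E
python3 go.py 470.7 55.0 165
```

```text
[ 493.26324668 -149.36686606  164.78329647] tool y deg -15.638541511306297 z [-8.e-04  3.e-04 -1.e+00] f [ 0.4 -0.3 -1.9] 33.10392108131534 13.3
slide mm [ 1.9072e+02 -7.6820e+01 -1.4000e-01]
```

Request:
servo_tool:
  slide:
    - [0.014,-0.006,0]
    - [0.027,-0.011,0]
    - [0.03,-0.012,0]
    - [0.03,-0.012,0]
    - [0.03,-0.012,0]
    - [0.03,-0.012,0]
    - [0.02,-0.008,0]
    - [0.0097,-0.0038,0]
    - [0,0,0]
    - [0,0,0]
    - [0,0,0]
  rotation:
    - [0,0,0]
    - [0,0,0]
    - [0,0,0]
    - [0,0,0]
    - [0,0,0]
    - [0,0,0]
    - [0,0,0]
    - [0,0,0]
    - [0,0,0]
    - [0,0,0.003]
    - [0,0,0]

```text
clock: 14.4
ee_pos: [471.6, 54.2, 165.3]
tool_rot: [0.0, 0.799, 0.602, -0.0]
ft_force: [0.1, 0.1, -0.8]
grip_width: 33.2
```

```bash
python3 go.py 470.7 55.0 123; python3 - <<'E'
from h import *
o=ctrl.get_obs(); w=grab('wrist'); collar(w,o)
P=world(w); k=(P[...,2]>104)&(P[...,2]<120)&(np.hypot(P[...,0]-470.2,P[...,1]-55.1)<13); print(k.sum(),P[k].mean(0) if k.any() else 0)
q=np.linalg.inv(w['pose'])@np.r_[470.2,55.1,115,1]; u,v=int(w['fx']*q[0]/q[2]+w['cx']),int(w['fy']*q[1]/q[2]+w['cy']); print(u,v)
cv2.imwrite('pics/m7.png',cv2.resize(w['frame'][v-100:v+60,u-100:u+100],(750,600),interpolation=cv2.INTER_CUBIC)[...,::-1])
E
```

```text
[471.5766912   54.21547794 165.25866734] tool y deg -16.032805942586716 z [-1.e-04 -2.e-04 -1.e+00] f [ 0.1  0.1 -0.8] 33.2154142715669 14.4
slide mm [ 0.52 -1.06 42.26]
n 2640 tilt x,y [ 0.002 -0.001] z top -16.43
x range top [-16.5  17.6]
screw 278 [24.   -0.17 -9.66] [ 20.1  -3.8 -12.3] [26.9  3.4 -4.1]
-12 -13.3 12.4 bore -0.4 0.0
-6 -15.5 15.2 bore -6.1 4.8
0 -15.4 15.5 bore -9.4 9.0
6 -15.3 15.3 bore -7.3 6.5
12 -14.1 13.8 bore -0.4 0.0
117 [468.93594669  57.84559499 110.50213936]
316 230
```

View pics/m7.png

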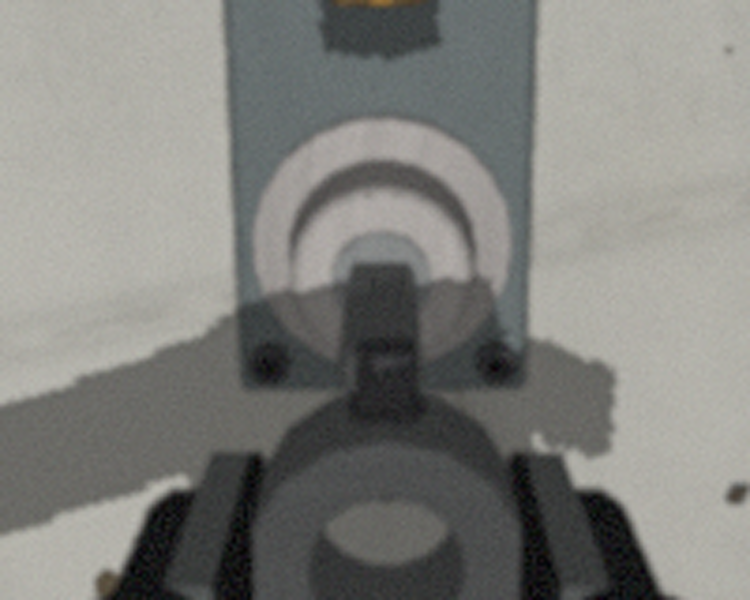

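The flat faces the camera and post squarely: its edges are symmetric about x≈382, level with the top at y≈265. The collar sits about 1 mm to the right (388), agreeing with the pose error. Correct this and go down to just above the tip.

Request:
servo_tool:
  slide:
    - [0.0005,-0.001,0.01]
    - [0,0,0.02]
    - [0,0,0.012]
    - [0,0,0]
    - [0,0,0]
  rotation:
    - [0,0,0.0]
    - [0,0,0]
    - [0,0,0]
    - [0,0,0]
    - [0,0,0]

```text
clock: 14.95
ee_pos: [470.7, 55.6, 123.4]
tool_rot: [-0.0, 0.799, 0.602, -0.0]
ft_force: [-0.7, -0.2, -0.7]
grip_width: 33.1
```

```bash
python3 go.py 470.6 55.0 78; python3 - <<'E'
from h import *
o=ctrl.get_obs()
for i in range(4):
    w=grab('wrist'); print(ctrl.get_obs()['ee_pos'].round(2))
P=world(w); L=(P-o['ee_pos'])@tool(o)
# shaft tip seen through the bore?
k=(np.hypot(L[...,0],L[...,1])<12)&(P[...,2]>95)&(P[...,2]<120); print(k.sum())
q=np.linalg.inv(w['pose'])@np.r_[470.2,55.1,125,1]; u,v=int(w['fx']*q[0]/q[2]+w['cx']),int(w['fy']*q[1]/q[2]+w['cy'])
a=w['frame'][v-60:v+40,u-60:u+60]
s=grab('side'); q=np.linalg.inv(s['pose'])@np.r_[470.2,55.1,115,1]; u,v=int(s['fx']*q[0]/q[2]+s['cx']),int(s['fy']*q[1]/q[2]+s['cy'])
b=s['frame'][v-30:v+30,u-25:u+25]
cv2.imwrite('pics/m8.png',np.hstack([cv2.resize(a,(480,400),interpolation=cv2.INTER_CUBIC),cv2.resize(b,(320,400),interpolation=cv2.INTER_CUBIC)])[...,::-1])
E
```

```text
[470.69133034  55.59276547 123.37619685] tool y deg -15.99650126192249 z [-4.e-04 -0.e+00 -1.e+00] f [-0.7 -0.2 -0.7] 33.09236961030795 14.95
slide mm [-0.59  0.09 45.38]
[470.92  55.67 123.89]
[471.02  55.71 124.08]
[471.05  55.71 124.12]
[471.    55.75 124.04]
82
```

View pics/m8.png

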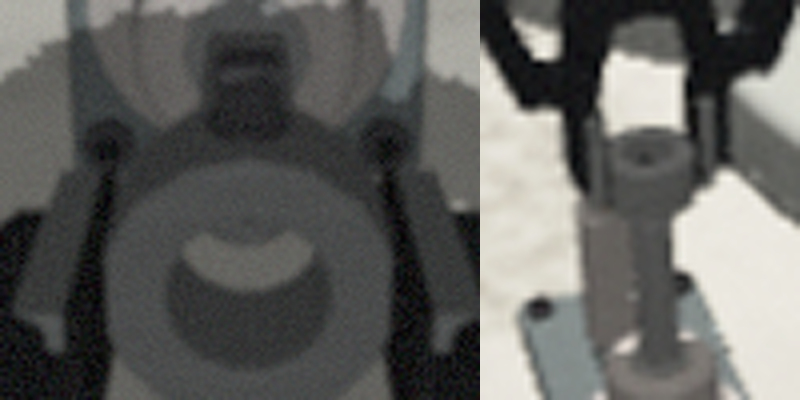

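Wrist view: the bore at (248,300) shows the housing top behind it. The side view shows the collar right over the shaft tip. Small correction, then ease down with force checks.

Request:
servo_tool:
  slide:
    - [-0.0008,-0.0002,0]
    - [0,0,0.002]
    - [0,0,0.003]
    - [0,0,0.003]
    - [0,0,0.003]
    - [0,0,0.003]
    - [0,0,0]
    - [0,0,0]
  rotation:
    - [0,0,0]
    - [0,0,0]
    - [0,0,0]
    - [0,0,0]
    - [0,0,0]
    - [0,0,0]
    - [0,0,0]
    - [0,0,0]

```text
clock: 16.0
ee_pos: [470.3, 55.0, 109.3]
tool_rot: [-0.0, 0.799, 0.602, -0.0]
ft_force: [-0.5, -0.7, -0.1]
grip_width: 33.3
```

```bash
python3 go.py 470.6 55.0 78; python3 - <<'E'
from h import *
w=grab('wrist'); o=ctrl.get_obs(); print(o['ee_pos'].round(2),o['ft_force'].round(1)); collar(w,o)
E
```

```text
[470.27676396  55.02791236 109.25713046] tool y deg -15.984979523982505 z [-1.e-04 -0.e+00 -1.e+00] f [-0.5 -0.7 -0.1] 33.31555372000356 16.0
slide mm [ 0.06  0.32 31.26]
[470.31  55.03 109.4 ] [ 0.4  0.3 -1.2]
n 2639 tilt x,y [0.001 0.001] z top -16.32
x range top [-16.4  17.5]
screw 273 [24.   -0.27 -9.44] [ 20.   -3.8 -11.8] [26.9  3.3 -4.3]
-12 -13.4 12.9 bore -0.0 0.0
-6 -15.5 15.2 bore -5.2 5.2
0 -15.4 15.4 bore -9.4 8.9
6 -15.3 15.3 bore -6.9 6.9
12 -14.3 13.7 bore -0.0 0.4
```

On without force. Continue in small steps so the screw tip passes the flat.

Request:
servo_tool:
  slide:
    - [0,0.0002,0.002]
    - [0,0,0.002]
    - [0,0,0.002]
    - [0,0,0.002]
    - [0,0,0.002]
    - [0,0,0]
    - [0,0,0]
  rotation:
    - [0,0,0]
    - [0,0,0]
    - [0,0,0]
    - [0,0,0]
    - [0,0,0]
    - [0,0,0]
    - [0,0,0]

```text
clock: 16.75
ee_pos: [470.5, 55.0, 99.3]
tool_rot: [-0.0, 0.799, 0.602, -0.0]
ft_force: [-0.1, 0.2, -1.0]
grip_width: 33.2
```

```bash
python3 go.py 470.5 55.0 78.3
```

```text
[470.45050798  54.96029093  99.28335298] tool y deg -15.983995370034195 z [-1.e-04 -0.e+00 -1.e+00] f [-0.1  0.2 -1. ] 33.21566477485325 16.75
slide mm [ 0.05  0.04 20.98]
```

Request:
servo_tool:
  slide:
    - [0,0,0.002]
    - [0,0,0.003]
    - [0,0,0.003]
    - [0,0,0.003]
    - [0,0,0.003]
    - [0,0,0.003]
    - [0,0,0.003]
    - [0,0,0.001]
    - [0,0,0]
    - [0,0,0]
  rotation:
    - [0,0,0]
    - [0,0,0]
    - [0,0,0]
    - [0,0,0]
    - [0,0,0]
    - [0,0,0]
    - [0,0,0]
    - [0,0,0]
    - [0,0,0]
    - [0,0,0]

```text
clock: 17.75
ee_pos: [470.5, 55.0, 78.4]
tool_rot: [0.0, 0.799, 0.602, 0.0]
ft_force: [0.1, -0.2, -1.2]
grip_width: 33.4
```

```bash
python3 go.py 470.5 55.0 78.3; python3 - <<'E'
from h import *
w=grab('wrist'); s=grab('side'); c=grab('scene'); o=ctrl.get_obs(); print(o['ee_pos'].round(2),o['ft_force'].round(1)); collar(w,o)
P=world(w); k=(P[...,2]>108)&(P[...,2]<120)&(np.hypot(P[...,0]-470.2,P[...,1]-55.1)<13); print(k.sum(),P[k].mean(0))
def crop(c,p,h,wd,size):
    q=np.linalg.inv(c['pose'])@np.r_[p,1]; u,v=int(c['fx']*q[0]/q[2]+c['cx']),int(c['fy']*q[1]/q[2]+c['cy'])
    return cv2.resize(c['frame'][v-h:v+h,u-wd:u+wd],size,interpolation=cv2.INTER_CUBIC)
cv2.imwrite('pics/m9.png',np.hstack([crop(w,[470,55,95],60,60,(400,400)),crop(s,[470,55,85],25,25,(400,400))])[...,::-1])
E
```

```text
[470.50883627  54.97836279  78.39803531] tool y deg -15.985093085826833 z [ 1.e-04  0.e+00 -1.e+00] f [ 0.1 -0.2 -1.2] 33.400391857226566 17.75
slide mm [ 0.02 -0.01  0.1 ]
[470.54  54.97  78.44] [-0.3  0.2  0. ]
n 2133 tilt x,y [ 0.003 -0.001] z top -16.43
x range top [-13.7  17.6]
screw 274 [24.04 -0.2  -9.65] [ 20.   -3.8 -12.1] [26.8  3.4 -3.5]
-12 -12.9 13.0 bore -9.0 9.1
-6 -15.2 15.2 bore -8.9 8.4
0 -15.5 15.5 bore -9.8 9.0
6 -15.3 15.3 bore -0.4 0.5
12 -14.2 13.8 bore -0.4 0.0
1005 [470.72772562  56.37599602 113.14022543]
```

View pics/m9.png

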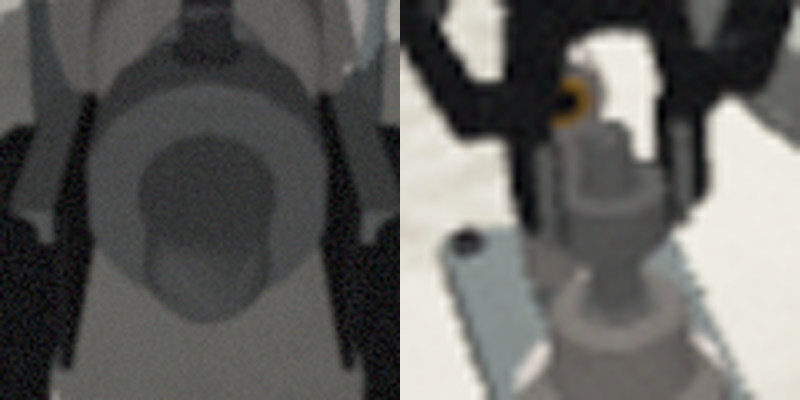

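The collar is round the shaft in both views, level, with mid-height about 85 mm and the screw toward the post. No contact force. Handing in.

```bash
python3 -c "
from workcell import ticket; print(ticket.hand_in())"
```

```text
the job is handed in; nothing more can be done
None
```

The job is handed in, at about 18 s on the robot's clock. No verdict was reported, so what follows is my own measurement.

**What I did:** I gripped the shaft on its flat and turned it about 0.665 rad clockwise, so the jaws lined up with the guide direction to about 0.1°. I then let go of it. Next I picked up the collar with the set screw, turned its screw toward the guide post, and lowered it over the flat. I met no contact force on the way down, and I finished still holding it. I did not touch the spacer ring or the bystanders, though I did not check their positions again at the end.

**Last checks before handing in:**

| Check | Measured | Limit |
|---|---|---|
| Collar tilt | about 0.003 rad | 0.12 rad |
| Screw height against the guide hole (85 mm) | about 84.8 mm | within 5 mm |
| Collar centre from the shaft axis | under about 1 mm | 3.5 mm |
| Screw sideways of the guide line | under about 1 mm | 5 mm |
| Outside force on the tool | about 1 N | – |

- **Shaft flat:** it looked square to the post in the wrist picture before the collar went on. I did not measure its angle again afterwards.
- **Grip:** I held the collar at 60 N commanded. The finger opening read about 33 mm on the 36 mm collar, and I did not explain the difference. The pictures show it held level and centred.
- **Disagreement:** depth readings put the collar's underside 1.3 to 3.6 mm beyond the fingertips, while the pick-up height suggested 3.1 mm. The spread of about 2 mm is within the 5 mm height tolerance.

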